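# Dust out a square caddy and hold it squared in the corner jig

## Robot

A 6-joint arm with a two-finger parallel gripper is mounted at the origin on the work surface. World frame = base frame: x ahead of the robot, y to its left, z up, the work surface at z = 0. Lengths are in m, angles in degrees, forces in N, time in s.
With the tool pointing down it reaches from about 0.25 to 0.725 m from the base axis. Payload 9.7 kg.
Tool frame: the origin (TCP) lies midway between the tips of the shut fingers; the grasp point (between the pads) lies 19 mm behind it; x points along the fingers, z is the direction in which the jaws open and shut, and the axes are right-handed (so a half turn about x gives the same grasp; the last joint's range is limited). The gripper opens to 85 mm and grips with 20 to 120 N. Pads are 22 mm wide; open, the fingers measure 114 mm over their backs; the gripper's body (76 mm by 85 mm) begins 54 mm behind the grasp point. The pads swing forward as they close: fully open they stand 13 mm farther back than shut.
Start: joints at [-66.979, 4.979, 10.078, 95.1, 0, 90], TCP at [0.215, -0.506, 0.231] pointing down, gripper open.
Joint ranges: [-179.16, 179.16], [-48.56, 103.87], [-65.8, 70.77], [-126.05, 130.52], [-82.76, 87.17], [-180, 180]. Speed limits (degrees/s): [127.2, 127.2, 147.25, 180, 180, 180].

## Interface

Orientations are given as [roll, pitch, yaw] about the fixed x, y, z axes, in that order (R = Rz(yaw) Ry(pitch) Rx(roll)).
In Python, from plant import env gives the robot as it stands.
- The arm moves only by the tool apply_moves, never from a script. Its argument "commands" is a list of rows, each a list of 3 entries, a list of its own where there are three numbers: the shift along the world's x, y, z in mm, then the turn, a rotation vector about the world's x, y, z in rad, then the gripper's target within -1 to 1 (shut at 1, half-way at 0, fully open at -1). A call has exactly 8 rows; each row is the pose to reach, as a shift and turn from the pose measured when the call began; what a row does not reach only later rows make up. A row lasts 1/12 s, in which the tool goes at most 41.7 mm and 7.16 degrees, less where a joint would pass 70% of its speed; a pose out of reach is approached as far as the arm can. A call with a gripper value outside its range is refused whole. The fingers move at their own pace and stop on an object; "squeeze" is the grip in N (left out, the last holds). Time passes only in rows, so rows that repeat a pose let the fingers close, or fill a call up. It gives the time, the measured TCP pose, the force and the opening at its end, in the units of the state.
- env.sense(): the state, without advancing time (a new reading comes with each control period).
- env.read_camera(name): name is "scene" or "top" or "wrist"; returns a dict with "img" (420x560x3 uint8, red, green, blue), "z_map" (420x560 float32, m along the optical axis (not along the pixel's ray), 0 where there is no reading), "fovy" (degrees; the focal length in pixels is half the picture's height over the tangent of half this angle, whatever the lens; pixels are square), "cx", "cy" (the principal point, pixels), "pose" (4x4, takes a point from camera to world coordinates). Camera axes: x right, y down, z forward; pixel columns grow to the right and rows downward; lengths in m; the calibration is good to about 2 mm. The wrist camera is an equidistant fisheye: a pixel r from the principal point sees the ray r / f radians off the axis. A picture is of the moment at which its call begins.
- env.finish_job(): hands the job in, once; it reports no verdict.
The state is a dict: "time": time; "q": joint angles; "joint_vel": joint speeds; "tau": joint torques, N m; "tool_pos": TCP position; "tcp_rot": TCP orientation; "contact_force": force on the tool from outside, world axes, zero at the start; "wrist_torque": the same for the moment, N m; "finger_gap": opening from 0.0 (shut) to 1.0 (fully open).
Only numpy, scipy, OpenCV 4.12 (cv2) and the standard library are available. Lean on these libraries where they do the work, as an engineer would, in place of code of your own. Each camera call takes 0.05 s, during which the arm holds its last target.

## Task

Take the long brush out of its holder, stroke it down to the bottom of the square wooden caddy and back up to the rim twice, and stand it back in the holder, bristles down, and let go of it. Then bring the caddy flat and square into the corner of the jig it stands on, so that it touches both fences, and finish while still holding it there with the gripper, pressed firmly against both fences at once. Do not tip the caddy over, and leave everything else on the bench where it is.

Things in the scene. Friction and masses are not known exactly. Their poses are not given: they have to be found in the camera images.
- caddy_center (a point): Centre, half-way up, of the square open-topped dark wood caddy: outside 60 x 60 mm, 80 mm high, walls and floor 6 mm, so 48 x 48 mm inside; about 150 g, loose on the jig board, turned. Axes x, y square to its walls, z up; rim 40 mm above, inner floor 34 mm below this point. Grip it across its outside or by a wall. Friction on board or one fence can be mistaken for the other fence.
- caddy: The caddy itself; origin at the centre of its underside, same axes as its centre point.
- jig: Squaring jig, fixed to the bench: plywood board 200 x 200 x 12 mm with two straight wooden fences on it, 16 mm thick and 22 mm high (tops 34 mm above the bench). Origin at the centre of the board's underside, on the bench. One fence runs along the +x edge, the other along the -y edge; they meet in the corner at +x, -y. The inside faces lie 84 mm from the centre (planes x = +84 mm and y = -84 mm).
- jig_corner (a point): The inside corner of the jig: where the inside faces of both fences meet the top of the board, 12 mm above the bench. Same axes as the jig; the caddy belongs on its -x, +y side, so when seated the caddy's centre is 30 mm to -x, 30 mm to +y and 40 mm up from here.
- far_fence: The fence along the jig's +x edge, 16 x 200 x 22 mm, rigid and fixed; origin at the centre of its underside; its inside face looks to the jig's -x.
- side_fence: The fence along the jig's -y edge, 184 x 16 x 22 mm, rigid and fixed; origin at the centre of its underside; its inside face looks to the jig's +y.
- brush_grip (a point): Point on the axis of the long brush's round wooden handle (16 mm diameter), 110 mm above the tip and 40 mm below the top end: a place to grip it. The handle runs from 58 to 150 mm above the tip. The brush is 150 mm long, 70 g, and stands nearly upright in its holder; z runs from the bristles to the handle's top.
- brush_tip (a point): Centre of the flat end of the brush's round bristle head (stiff, 26 mm diameter, 27 mm at the brass ferrule just above, which ends 58 mm from the tip). It is at the lower end.
- brush: The long brush; origin at the bristle end (same point as brush_tip), z along the handle.
- holder_mouth (a point): Centre of the mouth of the brush holder's round hole: 34 mm diameter with a small chamfer, 40 mm deep. The holder is a fixed wooden block 75 x 75 mm and 45 mm high; this point is on its top.
- squeeze: Bystander: white squeeze bottle, 54 mm diameter, 110 mm high, loose; origin at the centre of its underside.
- jar: Bystander: amber glass jar with black lid, 66 mm diameter, 75 mm high, loose; origin under its centre.
- turned_cup: Bystander: round light wood cup, 60 mm diameter, 60 mm high, loose; origin under its centre. Not the caddy.
- bowl: Bystander: white bowl, 120 mm across, 55 mm high, loose; origin under its centre.
- spatula: Bystander: spatula, about 200 mm long, lying loose.
- fine_brush: Bystander: flat paint brush, about 200 mm long, lying loose. Not the long brush in the holder.
- block: Bystander: wooden block 90 x 45 x 30 mm, lying loose; origin under its centre.
Not all that is in view belongs to the job. What is shaped like the brush but turquoise is not meant.

How it is judged (in metres and radians):
On the way, in this order (a step that is already met when the one before it is completed fails the run):
1. the brush's tip is down near the bottom inside the caddy (x of brush_tip in the frame of caddy_center between -0.024 and 0.024 m and y of brush_tip in the frame of caddy_center between -0.024 and 0.024 m and z of brush_tip in the frame of caddy_center between -0.045 and -0.016 m), for 0.05 s.
2. the brush is drawn up to near the rim (z of brush_tip in the frame of caddy_center above 0.015 m), for 0.05 s.
3. the brush's tip is down near the bottom inside the caddy a second time (all of step 1), for 0.05 s.
4. the brush is drawn up to near the rim again (z of brush_tip in the frame of caddy_center above 0.015 m), for 0.05 s.
5. the brush stands in its holder, let go (horizontal distance between brush_tip and holder_mouth below 0.013 m and z of brush_tip in the frame of holder_mouth below -0.03 m and angle between brush's own z axis and vertical below 0.3 rad and contact force between the fingers and brush below 0.1 N), for 0.3 s.
At the end, for the whole second after the job is handed in: Fingers hold the caddy (over 1 N), pressed on both fences (over 2 N each), at rest, flat and square to the jig within 0.06 rad, centre within 4 mm of its seat; the brush stands in its holder, bristles down, at least 30 mm deep, released (all of step 5 and x of caddy_center in the frame of jig_corner between -0.034 and -0.027 m and y of caddy_center in the frame of jig_corner between 0.027 and 0.034 m and z of caddy_center in the frame of jig_corner between 0.036 and 0.044 m and angle between caddy's own z axis and vertical below 0.06 rad and (angle between the x axis of caddy and the x axis of jig, either way round below 0.06 rad or angle between the x axis of caddy and the y axis of jig, either way round below 0.06 rad) and contact force between caddy and far_fence above 2 N and contact force between caddy and side_fence above 2 N and contact force between the fingers and caddy above 1 N and linear speed of caddy below 0.01 m/s); the arm keeps its last pose, push and grip.
It fails at once if the caddy is tipped by more than 0.5 rad (angle between caddy's own z axis and vertical above 0.5 rad).
It fails at once if a bystander is moved by more than 30 mm (distance of any of squeeze, jar, turned_cup, bowl, spatula, fine_brush, block from where it was at the start of the episode above 0.03 m).
It also fails if it takes over 67 s, if anything falls off the work surface, if the arm or the gripper's body presses on something with over 40 N, if the wrist force passes 120 N, or if a joint passes its speed limit or range.

## Working session

There is one attempt and no reset: what is moved stays moved. The work goes in short steps, Python scripts to look and compute and a tool call to move; the robot and the scene stay as the last step left them, time stands still between calls to the robot, and variables do not carry over. Pictures are saved under pics/ and viewed, and the job is handed in when it is done.

Besides the shell and the picture viewer there is one more tool, called after "Emit:" as name(argument=value, ...), one argument or row to a line, values as JSON. apply_moves: Moves the arm, as the interface text tells. Its arguments: {"type":"object","properties":{"commands":{"type":"array"},"squeeze":{"type":"number"}},"required":["commands"]}

```bash
ls; mkdir -p pics; cat > h.py <<'E'
import numpy as np,cv2
from plant import env
def cam(n,f=None):
    r=env.read_camera(n)
    if f: cv2.imwrite('pics/'+f+'.png',cv2.cvtColor(r['img'],cv2.COLOR_RGB2BGR))
    return r
def pts(r):
    h,w=r['z_map'].shape; f=h/2/np.tan(np.radians(r['fovy'])/2)
    v,u=np.mgrid[:h,:w]; z=r['z_map']
    P=np.stack([(u-r['cx'])/f*z,(v-r['cy'])/f*z,z],-1)
    return P@r['pose'][:3,:3].T+r['pose'][:3,3]
def proj(r,p):
    h=r['z_map'].shape[0]; f=h/2/np.tan(np.radians(r['fovy'])/2)
    c=(np.asarray(p)-r['pose'][:3,3])@r['pose'][:3,:3]
    return c[:,0]/c[:,2]*f+r['cx'],c[:,1]/c[:,2]*f+r['cy']
E
python3 - <<'E'
from h import *
for n in ['top','scene','wrist']:
    r=cam(n,n+'0'); print(n,r['fovy'],r['cx'],r['cy'],r['pose'].round(3).tolist())
    np.savez('pics/'+n+'0.npz',**r)
print(env.sense())
E
```

```text
pics
top 51.61371680598654 280.29990248880716 211.06306415383315 [[-0.01, -0.994, 0.112, 0.417], [-1.0, 0.01, -0.002, -0.004], [0.001, -0.112, -0.994, 1.3], [0.0, 0.0, 0.0, 1.0]]
scene 55.30370675629728 270.4908718519358 213.3621096767091 [[-0.341, 0.672, -0.657, 1.212], [0.94, 0.254, -0.228, 0.224], [0.014, -0.695, -0.719, 0.854], [0.0, 0.0, 0.0, 1.0]]
wrist 65.70646984690485 280.26154598826326 210.34489310019336 [[0.391, -0.885, -0.252, 0.28], [-0.92, -0.376, -0.105, -0.481], [-0.002, 0.274, -0.962, 0.373], [0.0, 0.0, 0.0, 1.0]]
{'time': 0.15, 'q': array([-6.69796013e+01,  5.00356703e+00,  1.00469949e+01,  9.51001082e+01,
       -8.08382534e-04,  9.00010845e+01]), 'joint_vel': array([ 0.10446648, -0.09751394,  0.20542017,  0.00883765, -0.01553721,
        0.0346777 ]), 'tau': array([-2.23617390e-03, -5.20760572e+01,  4.65044332e+01,  1.39432933e-02,
       -9.50537014e-05, -9.75088767e-06]), 'tool_pos': array([ 0.21501347, -0.50604928,  0.23076767]), 'tcp_rot': array([-179.18181162,   89.94331387,  113.83750306]), 'contact_force': array([0.51678399, 0.63171937, 0.25462531]), 'wrist_torque': array([ 0.01275261, -0.02638875,  0.00325055]), 'finger_gap': 0.9963683216060208}
```

View pics/top0.png

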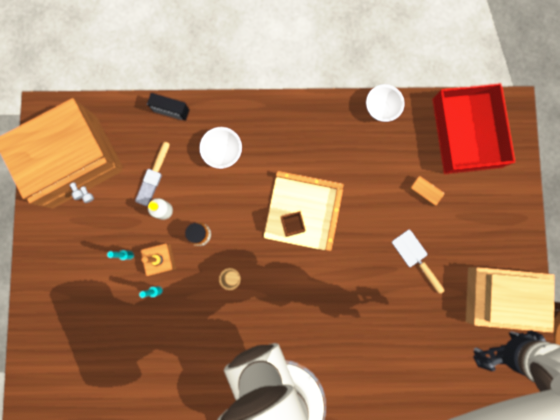

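View pics/scene0.png

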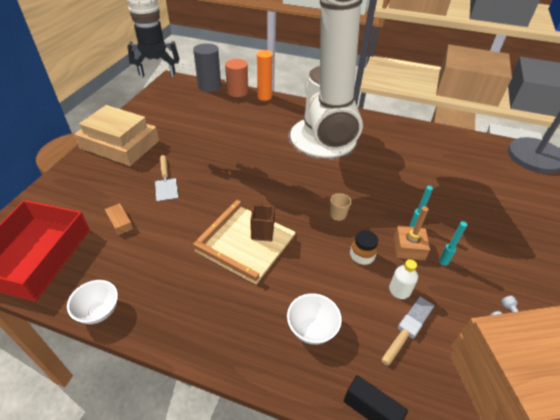

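View pics/wrist0.png

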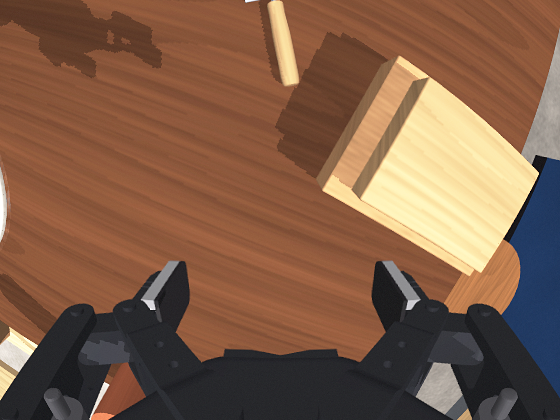

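The top view shows the jig at about (304,212) with fences along its upper and right edges. The dark caddy is at (293,223) and the brush holder at (156,258). Turquoise decoys stand at (120,255) and (150,292).

```bash
python3 - <<'E'
from h import *
for n in ['top','scene']:
    r=dict(np.load(f'pics/{n}0.npz')); P=pts(r); im=r['img']
    hsv=cv2.cvtColor(im,cv2.COLOR_RGB2HSV)
    # by world region
    X,Y,Z=P[...,0],P[...,1],P[...,2]
    print(n,'table z',np.median(Z[(abs(X-0.35)<.05)&(abs(Y-.1)<.3)]))
    u,v={'top':((260,350),(165,260)),'scene':((190,300),(195,290))}[n]
    c=cv2.resize(im[v[0]:v[1],u[0]:u[1]],None,fx=6,fy=6,interpolation=cv2.INTER_NEAREST)
    cv2.imwrite(f'pics/jig_{n}.png',cv2.cvtColor(c,cv2.COLOR_RGB2BGR))
    u,v={'top':((100,190),(220,310)),'scene':((380,480),(175,275))}[n]
    c=cv2.resize(im[v[0]:v[1],u[0]:u[1]],None,fx=6,fy=6,interpolation=cv2.INTER_NEAREST)
    cv2.imwrite(f'pics/hold_{n}.png',cv2.cvtColor(c,cv2.COLOR_RGB2BGR))
E
```

```text
top table z 0.00012477889151107924
scene table z 0.0012039355607971203
```

```bash
python3 - <<'E'
import cv2,numpy as np
a=cv2.imread('pics/jig_top.png');b=cv2.imread('pics/hold_top.png');c=cv2.imread('pics/jig_scene.png');d=cv2.imread('pics/hold_scene.png')
f=lambda x:cv2.resize(x,(400,300) if 0 else (395,300*0+295),interpolation=cv2.INTER_AREA)
cv2.imwrite('pics/mos.png',np.vstack([np.hstack([f(a),f(b)]),np.hstack([f(c),f(d)])]))
E
```

```text
(no output)
```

View pics/mos.png

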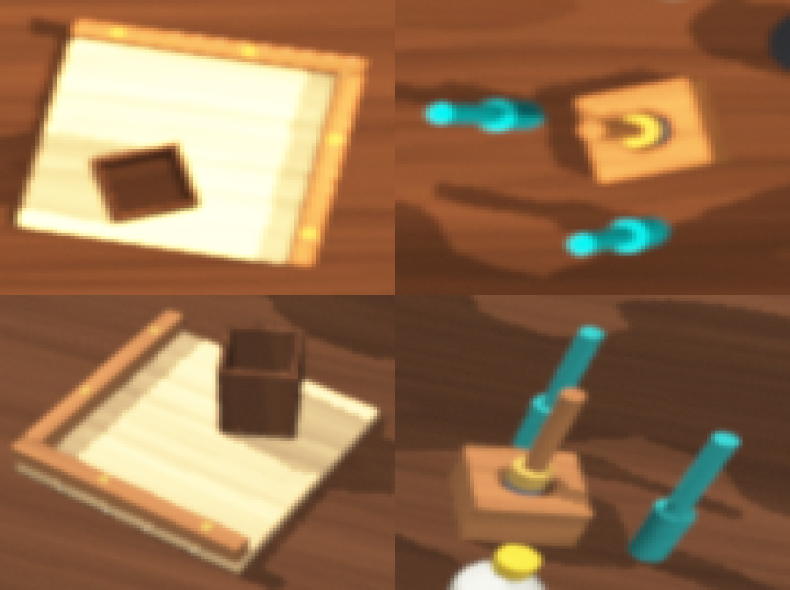

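The mosaic shows the caddy turned roughly -20 to -30° relative to the jig, with the brush leaning in its hole. Next I'll measure all of this from depth and height slices.

```bash
python3 - <<'E'
from h import *
def rect(p): 
    (c,s,a)=cv2.minAreaRect(p.astype(np.float32)*1000); return np.round(c,1),np.round(s,1),round(a,1)
for n in ['top','scene']:
    r=dict(np.load(f'pics/{n}0.npz')); P=pts(r); X,Y,Z=P[...,0],P[...,1],P[...,2]
    hsv=cv2.cvtColor(r['img'],cv2.COLOR_RGB2HSV).astype(int)
    print(n)
    for nm,reg,zz in [('jigboard',(.36,.66,-.2,.12),(.006,.018)),('jigfence+',(.36,.66,-.2,.12),(.029,.039)),('caddyrim',(.36,.6,-.1,.12),(.082,.1)),('caddywall',(.36,.6,-.1,.12),(.05,.1)),('holdertop',(.25,.45,.2,.42),(.040,.05)),('brush',(.25,.45,.2,.39),(.065,.2))]:
        m=(X>reg[0])&(X<reg[1])&(Y>reg[2])&(Y<reg[3])&(Z>zz[0])&(Z<zz[1])
        if nm=='brush': m&=~((hsv[...,0]>75)&(hsv[...,0]<105))
        p=P[m]
        if len(p)<4: print(nm,len(p)); continue
        print(nm,len(p),rect(p[:,:2]),'zmed',np.median(p[:,2]).round(4))
        if nm=='brush':
            q=p[np.argsort(p[:,2])]
            for k in q[::max(1,len(q)//12)]: print('   ',k.round(4))
    m=(hsv[...,0]>80)&(hsv[...,0]<100)&(hsv[...,1]>120)&(X<.5)&(Y>.2)&(Y<.6)&(Z>-.01)
    num,l,st,ce=cv2.connectedComponentsWithStats(m.astype(np.uint8))
    for i in range(1,num):
        if st[i,4]>15: q=P[l==i]; print('turq',ce[i].round(),q.min(0).round(3),q.max(0).round(3))
E
```

```text
top
jigboard 3390 (array([511.3, -47.1]), array([297. , 298.7]), 0.0) zmed 0.0122
jigfence+ 613 (array([558.2, -87.2]), array([175.5, 200.9]), 78.3) zmed 0.0341
caddyrim 176 (array([518.4, -41.4]), array([60.1, 59.6]), 14.8) zmed 0.0918
caddywall 237 (array([466.1,  31.7]), array([ 75.2, 252.6]), 35.8) zmed 0.0907
holdertop 462 (array([391.4, 343.2]), array([136.8,  75.9]), 14.1) zmed 0.0444
brush 87 (array([423.1, 350.6]), array([16.6, 16.6]), 86.9) zmed 0.1278
    [0.4287 0.3491 0.0653]
    [0.4286 0.35   0.0719]
    [0.4202 0.3439 0.0828]
    [0.4229 0.344  0.0924]
    [0.4202 0.3455 0.1058]
    [0.4202 0.3444 0.119 ]
    [0.4149 0.3475 0.1262]
    [0.4228 0.344  0.1385]
    [0.4281 0.3486 0.15  ]
    [0.4203 0.3504 0.1518]
    [0.415  0.3472 0.1533]
    [0.4176 0.3468 0.155 ]
    [0.4229 0.3492 0.156 ]
turq [121. 254.] [ 0.424  0.429 -0.003] [0.451 0.507 0.153]
turq [151. 292.] [ 0.319  0.342 -0.002] [0.344 0.403 0.152]
scene
jigboard 2822 (array([511.7, -23.7]), array([252. , 337.4]), 74.2) zmed 0.0124
jigfence+ 675 (array([497.4, -59.4]), array([207. , 371.4]), 63.1) zmed 0.0343
caddyrim 254 (array([521.5, -39.4]), array([62.9, 60.4]), 14.4) zmed 0.0911
caddywall 610 (array([467.9,  34.7]), array([ 76.5, 258.8]), 36.6) zmed 0.077
holdertop 409 (array([398.1, 347.4]), array([122.1,  76.8]), 13.2) zmed 0.0456
brush 203 (array([385.6, 352.7]), array([ 21.5, 103.5]), 87.5) zmed 0.1136
    [0.4324 0.3417 0.065 ]
    [0.4266 0.3454 0.0683]
    [0.3377 0.3575 0.0782]
    [0.4294 0.3559 0.0872]
    [0.4278 0.3566 0.0935]
    [0.4281 0.3515 0.1031]
    [0.4302 0.3493 0.112 ]
    [0.4272 0.3591 0.1202]
    [0.4289 0.3471 0.1284]
    [0.4259 0.3471 0.1363]
    [0.4305 0.3552 0.1437]
    [0.4285 0.355  0.1524]
    [0.428  0.3563 0.156 ]
turq [422. 204.] [0.26  0.345 0.001] [0.348 0.366 0.153]
turq [452. 245.] [0.426 0.433 0.003] [0.454 0.457 0.155]
```

```bash
python3 - <<'E'
from h import *
def rect(p): 
    (c,s,a)=cv2.minAreaRect(p.astype(np.float32)*1000); return np.round(c,1),np.round(s,1),round(a,1)
def big(m):
    num,l,st,ce=cv2.connectedComponentsWithStats(m.astype(np.uint8)); return l==1+np.argmax(st[1:,4])
for n in ['top','scene']:
    r=dict(np.load(f'pics/{n}0.npz')); P=pts(r); X,Y,Z=P[...,0],P[...,1],P[...,2]
    hsv=cv2.cvtColor(r['img'],cv2.COLOR_RGB2HSV).astype(int)
    R=(X>.36)&(X<.75)&(Y>-.25)&(Y<.12)
    b=big(R&(Z>.009)&(Z<.016)&(hsv[...,2]>110)); print(n,'board vis',rect(P[b][:,:2]))
    f=big(R&(Z>.030)&(Z<.038)&(hsv[...,2]>100)); p=P[f]; print('fence',len(p),rect(p[:,:2]))
    a=big(R&(Z>.006)&(Z<.038)&(hsv[...,2]>80)); p=P[a]; print('all',len(p),rect(p[:,:2]), np.median(p[:,2]))
    # caddy rim
    c=big((X>.4)&(X<.6)&(Y>-.12)&(Y<.05)&(Z>.086)&(Z<.098)); p=P[c];print('rim',len(p),rect(p[:,:2]),p[:,2].mean())
    h=big((X>.3)&(X<.5)&(Y>.28)&(Y<.42)&(Z>.041)&(Z<.049)&((hsv[...,0]<25))); p=P[h];print('holder',len(p),rect(p[:,:2]),p[:,2].mean())
    m=big((X>.38)&(X<.46)&(Y>.3)&(Y<.39)&(Z>.06)&(Z<.2)); p=P[m]
    hh=hsv[m]
    for lo,hi in [(.06,.07),(.07,.09),(.09,.11),(.11,.13),(.13,.148),(.151,.16)]:
        s=(p[:,2]>lo)&(p[:,2]<hi)
        if s.sum(): print('  br',lo,s.sum(),p[s].mean(0).round(4),p[s].min(0).round(4),p[s].max(0).round(4))
E
```

```text
top board vis (array([554.8, -66.5]), array([184.6, 185.8]), 78.2)
fence 635 (array([560.4, -75.5]), array([199.4, 200.6]), 78.3)
all 4014 (array([560.6, -75.5]), array([200.5, 201.4]), 77.9) 0.012928060897448579
rim 168 (array([518.5, -41.4]), array([59.9, 59.6]), 14.8) 0.09190216393135009
holder 479 (array([421.2, 350.6]), array([75. , 76.1]), 13.7) 0.04461707931549133
  br 0.06 34 [0.4206 0.3466 0.0629] [0.409  0.3382 0.0604] [0.4316 0.3588 0.0699]
  br 0.07 15 [0.4208 0.3457 0.0805] [0.4146 0.343  0.0714] [0.4286 0.3503 0.0898]
  br 0.09 11 [0.4222 0.3458 0.1007] [0.4148 0.3432 0.0907] [0.4285 0.3501 0.1084]
  br 0.11 13 [0.4213 0.3457 0.1202] [0.4148 0.3432 0.11  ] [0.4283 0.3485 0.1278]
  br 0.13 11 [0.4214 0.3456 0.1386] [0.4149 0.3424 0.1317] [0.4282 0.3488 0.1444]
  br 0.151 26 [0.4203 0.3504 0.1539] [0.415  0.3426 0.1513] [0.4281 0.3579 0.1586]
scene board vis (array([564.2, -66.2]), array([188.5, 200.9]), 77.9)
fence 755 (array([563.3, -73.3]), array([201.5, 202.1]), 77.7)
all 4039 (array([562.7, -72.8]), array([202.1, 204. ]), 77.9) 0.013300278816793076
rim 203 (array([521.1, -39.3]), array([62. , 60.4]), 14.8) 0.09126125300952975
holder 501 (array([422.7, 353.6]), array([81.6, 77. ]), 13.9) 0.04544530625162752
  br 0.06 47 [0.4281 0.3522 0.0643] [0.4132 0.3404 0.0605] [0.438  0.3655 0.0697]
  br 0.07 35 [0.4287 0.3519 0.0802] [0.423  0.3455 0.0704] [0.4316 0.36   0.09  ]
  br 0.09 36 [0.4284 0.3525 0.0998] [0.4224 0.3452 0.09  ] [0.4337 0.3606 0.1097]
  br 0.11 38 [0.4284 0.3522 0.1197] [0.4245 0.3451 0.1108] [0.4327 0.3607 0.1287]
  br 0.13 37 [0.4285 0.3524 0.1389] [0.4239 0.3452 0.1306] [0.4322 0.3606 0.1475]
  br 0.151 29 [0.4251 0.3523 0.1553] [0.4161 0.3452 0.1517] [0.4335 0.3594 0.1576]
```

```bash
cat >> h.py <<'E'
from scipy.spatial.transform import Rotation as Ro
def st():
    s=env.sense(); R=Ro.from_euler('xyz',s['tcp_rot'],degrees=True).as_matrix()
    print('t',round(s['time'],2),'tcp',(s['tool_pos']*1000).round(1),'jaw ang',np.degrees(np.arctan2(R[1,2],R[0,2])).round(2),'xaxis',R[:,0].round(4),'F',s['contact_force'].round(2),'gap',round(s['finger_gap'],3),'q',s['q'].round(1))
    return s,R
E
python3 -c "
from h import *
st()"
```

```text
t 0.15 tcp [ 215.  -506.   230.8] jaw ang -66.98 xaxis [-4.e-04  9.e-04 -1.e+00] F [0.52 0.63 0.25] gap 0.996 q [-67.    5.   10.   95.1  -0.   90. ]
```

Emit:
apply_moves(
  commands=[
    [[8,32,15],[0,0,0.1],0],
    [[17,70,30],[0,0,0.22],0],
    [[26,109,30],[0,0,0.34],0],
    [[36,148,30],[0,0,0.46],0],
    [[45,187,30],[0,0,0.58],0],
    [[54,226,30],[0,0,0.7],0],
    [[64,265,30],[0,0,0.82],0],
    [[73,303,30],[0,0,0.93],0],
  ],
  squeeze=40,
)

```text
time: 0.82
tool_pos: [0.2878, -0.2012, 0.2607]
tcp_rot: [-177.9, 90.0, 168.7]
contact_force: [1.3, 1.1, -0.5]
finger_gap: 0.498
```

```bash
python3 -c "
from h import *
st()"
```

```text
t 0.82 tcp [ 287.8 -201.2  260.7] jaw ang -13.39 xaxis [-6.e-04  1.e-04 -1.e+00] F [ 1.27  1.15 -0.5 ] gap 0.498 q [-35.  -20.9  -9.6 101.4  -0.   68.4]
```

Emit:
apply_moves(
  commands=[
    [[9,38,0],[0,0,0.08],0],
    [[18,76,0],[0,0,0.17],0],
    [[28,114,0],[0,0,0.26],0],
    [[37,152,0],[0,0,0.35],0],
    [[46,190,0],[0,0,0.44],0],
    [[56,228,0],[0,0,0.53],0],
    [[65,266,0],[0,0,0.62],0],
    [[74,304,0],[0,0,0.7],0],
  ],
)

```text
time: 1.48
tool_pos: [0.3615, 0.1049, 0.2607]
tcp_rot: [-111.1, 90.0, -84.1]
contact_force: [1.6, -1.7, 1.0]
finger_gap: 0.501
```

Emit:
apply_moves(
  commands=[
    [[10,39,0],[0,0,0.07],0],
    [[19,78,0],[0,0,0.14],0],
    [[29,117,0],[0,0,0.2],0],
    [[38,156,0],[0,0,0.23],0],
    [[48,195,0],[0,0,0.23],0],
    [[55,228,0],[0,0,0.23],0],
    [[59,244,0],[0,0,0.23],0],
    [[61,249,0],[0,0,0.23],0],
  ],
)

```text
time: 2.15
tool_pos: [0.4225, 0.3564, 0.2592]
tcp_rot: [177.6, 89.9, -142.1]
contact_force: [-0.3, -0.1, -0.4]
finger_gap: 0.497
```

```bash
python3 -c "
from h import *
st(); r=cam('wrist','w1'); np.savez('pics/w1.npz',**r)"
```

```text
t 2.15 tcp [422.5 356.4 259.2] jaw ang 40.32 xaxis [-0.0016 -0.0013 -1.    ] F [-0.27 -0.14 -0.42] gap 0.497 q [40.2  6.2 14.5 98.4  0.  89.8]
```

View pics/w1.png

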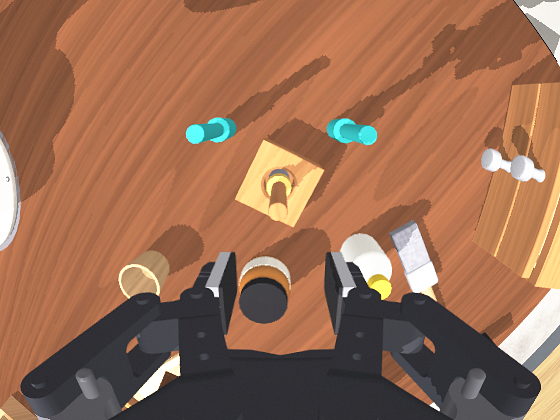

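```bash
cat >> h.py <<'E'
def wray(r,u,v,z):
    f=210/np.tan(np.radians(r['fovy'])/2); d=np.array([u-r['cx'],v-r['cy']]); n=np.hypot(*d); a=n/f
    k=np.array([*(np.sin(a)*d/n),np.cos(a)]); w=r['pose'][:3,:3]@k; o=r['pose'][:3,3]
    return o+w*(z-o[2])/w[2]
E
python3 - <<'E'
from h import *
r=dict(np.load('pics/w1.npz'))
c=cv2.resize(r['img'][130:240,225:335],None,fx=5,fy=5,interpolation=cv2.INTER_NEAREST); cv2.imwrite('pics/w1c.png',cv2.cvtColor(c,cv2.COLOR_RGB2BGR))
for q in [(278,208,.155),(278,211,.155)]: print(wray(r,*q).round(4))
E
```

```text
[0.421  0.3547 0.155 ]
[0.4226 0.3528 0.155 ]
```

View pics/w1c.png

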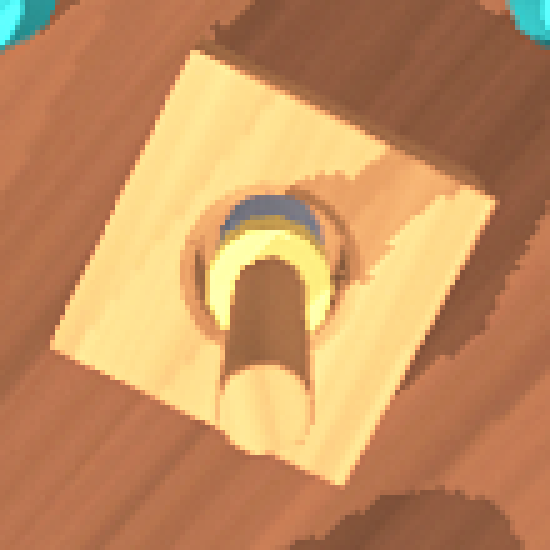

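```bash
python3 - <<'E'
from h import *
r=dict(np.load('pics/w1.npz'))
for q in [(277.6,211.4,.155),(279.4,184.2,.045),(279.2,182.9,.063)]: print(wray(r,*q).round(4))
for c in [(195,50),(497,200),(345,485),(50,348)]: print(wray(r,225+c[0]/5,130+c[1]/5,.045).round(4))
E
```

```text
[0.4225 0.3524 0.155 ]
[0.4236 0.3529 0.045 ]
[0.4202 0.3566 0.063 ]
[0.3788 0.3797 0.045 ]
[0.4512 0.3977 0.045 ]
[0.469  0.3254 0.045 ]
[0.3965 0.3068 0.045 ]
```

Emit:
apply_moves(
  commands=[
    [[0,-4,-15],[0,0,0],0],
    [[0,-4,-40],[0,0,0],0],
    [[0,-4,-75],[0,0,0],0],
    [[0,-4,-110],[0,0,0],0],
    [[0,-4,-140],[0,0,0],0],
    [[0,-4,-156],[0,0,0],0],
    [[0,-4,-163],[0,0,0],0],
    [[0,-4,-163],[0,0,0],0],
  ],
)

```text
time: 2.87
tool_pos: [0.422, 0.3501, 0.0953]
tcp_rot: [-176.8, 89.8, -136.6]
contact_force: [-0.3, 0.2, -0.8]
finger_gap: 0.499
```

```bash
python3 -c "
from h import *
st(); r=cam('wrist','w2')"
```

```text
t 2.87 tcp [422.  350.1  95.3] jaw ang 40.24 xaxis [-0.003  -0.0029 -1.    ] F [-0.26  0.24 -0.78] gap 0.499 q [39.7  4.5 -5.5 80.3 -0.  89.4]
```

View pics/w2.png

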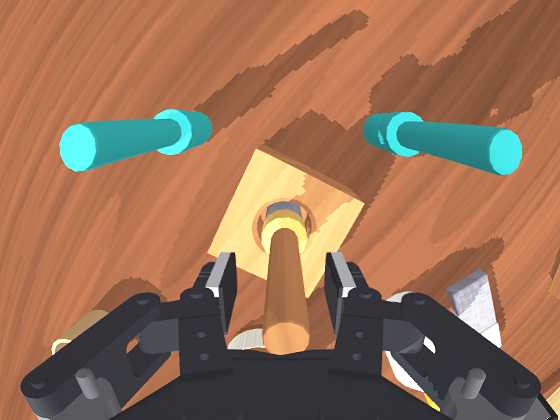

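Emit:
apply_moves(
  commands=[
    [[0.5,1.5,0],[0,0,0],0.3],
    [[0.5,1.5,0],[0,0,0],1],
    [[0.5,1.5,0],[0,0,0],1],
    [[0.5,1.5,0],[0,0,0],1],
    [[0.5,1.5,0],[0,0,0],1],
    [[0.5,1.5,0],[0,0,0],1],
    [[0.5,1.5,0],[0,0,0],1],
    [[0.5,1.5,0],[0,0,0],1],
  ],
  squeeze=50,
)

```text
time: 3.58
tool_pos: [0.4237, 0.3527, 0.0989]
tcp_rot: [-49.7, 90.0, -9.4]
contact_force: [-2.1, -2.0, 6.1]
finger_gap: 0.175
```

```bash
python3 -c "
from h import *
st(); r=cam('wrist','w3')"
```

```text
t 3.58 tcp [423.7 352.7  98.9] jaw ang 40.25 xaxis [ 5.e-04 -1.e-04 -1.e+00] F [-2.07 -2.    6.06] gap 0.175 q [39.8  4.6 -5.  80.4 -0.  89.5]
```

View pics/w3.png

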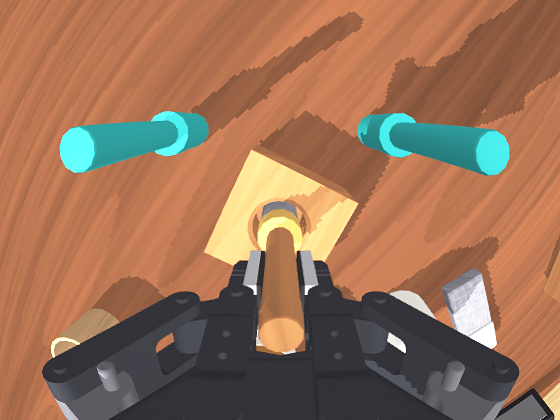

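Emit:
apply_moves(
  commands=[
    [[0,0,8],[0,0,0],1],
    [[0,0,25],[0,0,0],1],
    [[0,0,50],[0,0,0],1],
    [[0,0,80],[0,0,0],1],
    [[2,-8,108],[0,0,0],1],
    [[7,-30,124],[0,0,0],1],
    [[15,-65,125],[0,0,0],1],
    [[24,-102,125],[0,0,0],1],
  ],
)

```text
time: 4.3
tool_pos: [0.4482, 0.2507, 0.2265]
tcp_rot: [-14.6, 89.8, 25.8]
contact_force: [1.3, 0.1, 0.4]
finger_gap: 0.171
```

Emit:
apply_moves(
  commands=[
    [[9,-36,0],[0,0,0],1],
    [[18,-72,0],[0,0,0],1],
    [[27,-108,0],[0,0,0],1],
    [[36,-145,0],[0,0,0],1],
    [[45,-182,0],[0,0,0],1],
    [[54,-219,0],[0,0,0],1],
    [[62,-252,0],[0,0,0],1],
    [[67,-274,0],[0,0,0],1],
  ],
)

```text
time: 4.97
tool_pos: [0.5156, -0.0262, 0.2278]
tcp_rot: [-27.0, 89.7, 13.3]
contact_force: [0.9, -0.3, -0.5]
finger_gap: 0.176
```

```bash
python3 -c "
from h import *
st(); r=cam('wrist','w4');np.savez('pics/w4.npz',**r); cam('scene','s4')"
```

```text
t 4.97 tcp [515.6 -26.2 227.8] jaw ang 40.3 xaxis [ 0.0055  0.0013 -1.    ] F [ 0.89 -0.27 -0.53] gap 0.176 q [-3.  -0.   4.5 94.2  0.1 46.7]
```

View pics/w4.png

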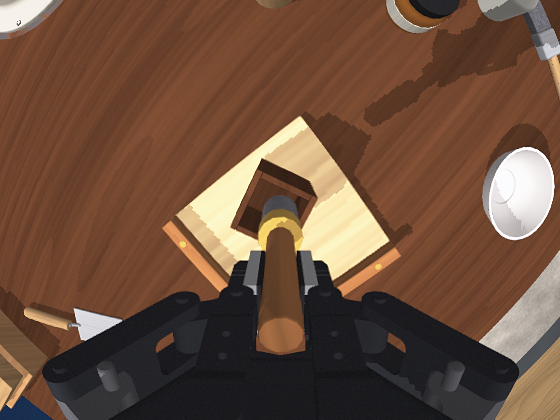

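View pics/s4.png

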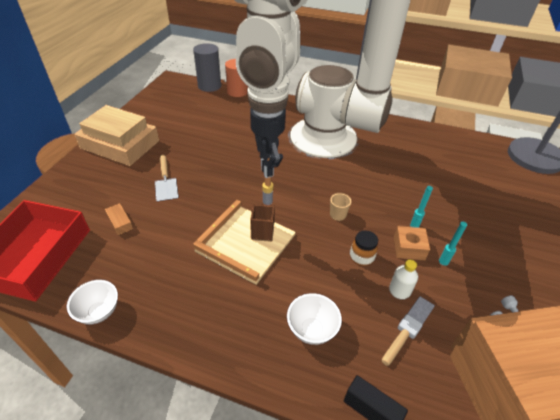

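```bash
python3 - <<'E'
from h import *
r=dict(np.load('pics/w4.npz'))
c=cv2.resize(r['img'][145:255,220:330],None,fx=5,fy=5,interpolation=cv2.INTER_NEAREST); cv2.imwrite('pics/w4c.png',cv2.cvtColor(c,cv2.COLOR_RGB2BGR))
A=[wray(r,*q,.092) for q in [(317,195),(231,227),(263,159)]]
for a in A: print(a.round(4))
print((A[0]+A[1])/2)
E
```

```text
[ 0.5392 -0.0031  0.092 ]
[ 0.4996 -0.0757  0.092 ]
[ 0.4826 -0.0093  0.092 ]
[ 0.51939146 -0.03937494  0.092     ]
```

View pics/w4c.png

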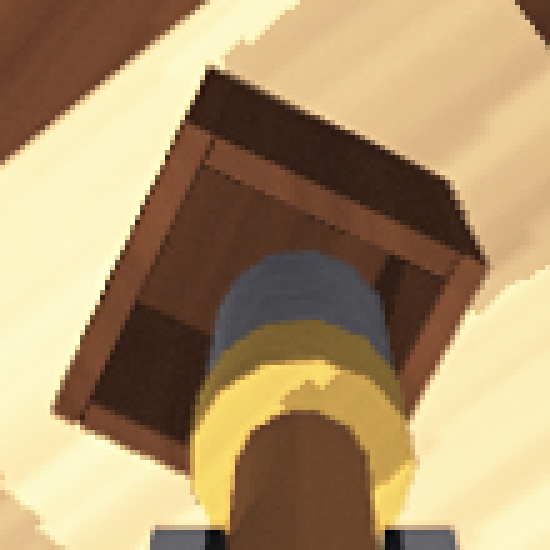

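Emit:
apply_moves(
  commands=[
    [[2,-7,-5],[0,0,0],1],
    [[4,-14,-12],[0,0,0],1],
    [[4,-14,-30],[0,0,0],1],
    [[4,-14,-52],[0,0,0],1],
    [[4,-14,-76],[0,0,0],1],
    [[4,-14,-96],[0,0,0],1],
    [[4,-14,-108],[0,0,0],1],
    [[4,-14,-108],[0,0,0],1],
  ],
)

```text
time: 5.73
tool_pos: [0.5184, -0.0398, 0.1166]
tcp_rot: [21.7, 89.9, 61.9]
contact_force: [-0.0, 0.1, -0.2]
finger_gap: 0.169
```

```bash
python3 -c "
from h import *
st(); r=cam('scene','s5'); r2=cam('wrist','w5')
c=cv2.resize(r['img'][140:260,210:310],None,fx=4,fy=4);cv2.imwrite('pics/s5c.png',cv2.cvtColor(c,cv2.COLOR_RGB2BGR))"
```

```text
t 5.73 tcp [518.4 -39.8 116.6] jaw ang 40.23 xaxis [ 8.0e-04  1.5e-03 -1.0e+00] F [-0.05  0.14 -0.21] gap 0.169 q [-4.4  0.1 -7.7 82.2  0.1 45.3]
```

View pics/s5c.png

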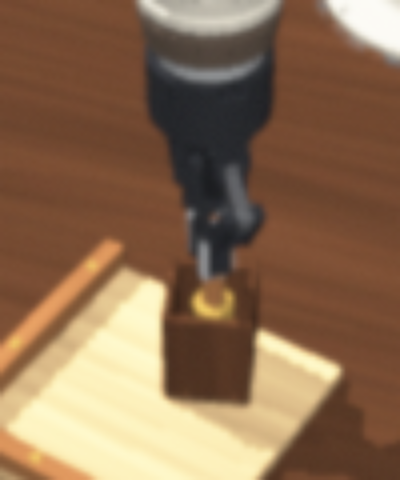

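View pics/w5.png

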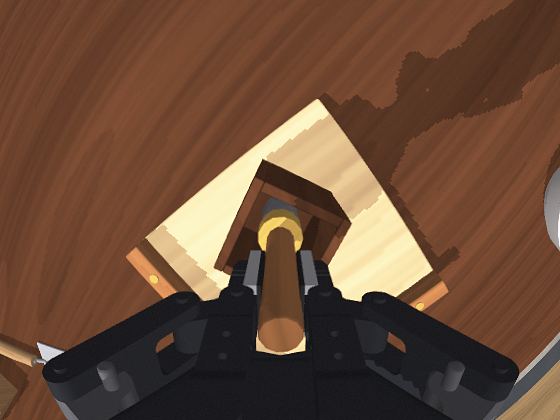

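Emit:
apply_moves(
  commands=[
    [[1,0,8],[0,0,0],1],
    [[1,0,24],[0,0,0],1],
    [[1,0,44],[0,0,0],1],
    [[1,0,58],[0,0,0],1],
    [[1,0,62],[0,0,0],1],
    [[1,0,62],[0,0,0],1],
    [[1,0,62],[0,0,0],1],
    [[1,0,56],[0,0,0],1],
  ],
)

```text
time: 6.5
tool_pos: [0.521, -0.04, 0.1762]
tcp_rot: [-29.2, 89.7, 11.0]
contact_force: [0.6, 0.6, -0.6]
finger_gap: 0.174
```

Emit:
apply_moves(
  commands=[
    [[0,0,-10],[0,0,0],1],
    [[0,0,-26],[0,0,0],1],
    [[0,0,-42],[0,0,0],1],
    [[0,0,-52],[0,0,0],1],
    [[0,0,-55],[0,0,0],1],
    [[0,0,-55],[0,0,0],1],
    [[0,0,-55],[0,0,0],1],
    [[0,0,-55],[0,0,0],1],
  ],
)

```text
time: 7.17
tool_pos: [0.5214, -0.04, 0.122]
tcp_rot: [-31.9, 89.6, 8.3]
contact_force: [0.1, -0.1, -0.3]
finger_gap: 0.17
```

Emit:
apply_moves(
  commands=[
    [[0,0,-4],[0,0,0],1],
    [[0,0,-4],[0,0,0],1],
    [[0,0,4],[0,0,0],1],
    [[0,0,20],[0,0,0],1],
    [[0,0,40],[0,0,0],1],
    [[0,0,54],[0,0,0],1],
    [[0,0,60],[0,0,0],1],
    [[0,0,60],[0,0,0],1],
  ],
)

```text
time: 7.83
tool_pos: [0.5222, -0.0401, 0.184]
tcp_rot: [-35.6, 89.4, 4.7]
contact_force: [0.1, 0.1, -0.2]
finger_gap: 0.176
```

```bash
python3 -c "
from h import *
st(); r=cam('scene','s6')
P=pts(r);X,Y,Z=P[...,0],P[...,1],P[...,2];print(r['z_map'].shape)
c=cv2.resize(r['img'][140:260,210:310],None,fx=4,fy=4);cv2.imwrite('pics/s6c.png',cv2.cvtColor(c,cv2.COLOR_RGB2BGR))"
```

```text
t 7.83 tcp [522.2 -40.1 184. ] jaw ang 40.22 xaxis [ 1.000e-02  8.000e-04 -9.999e-01] F [ 0.08  0.13 -0.19] gap 0.176 q [-4.4  0.1 -0.3 89.1  0.1 45.3]
(420, 560)
```

View pics/s6c.png

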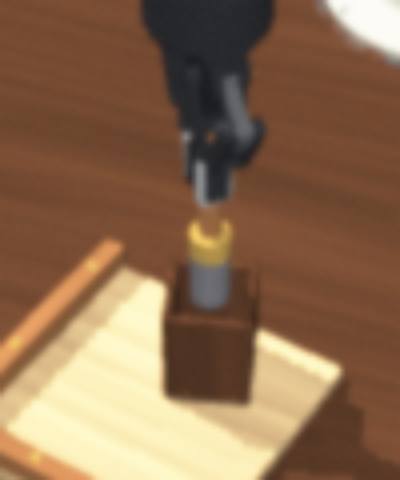

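Emit:
apply_moves(
  commands=[
    [[0,0,14],[0,0.005,0],1],
    [[0,0,34],[0,0.01,0],1],
    [[-4,14,44],[0,0.01,0],1],
    [[-10,40,44],[0,0.01,0],1],
    [[-19,75,44],[0,0.01,0],1],
    [[-28,112,44],[0,0.01,0],1],
    [[-37,149,44],[0,0.01,0],1],
    [[-46,186,44],[0,0.01,0],1],
  ],
)

```text
time: 8.55
tool_pos: [0.4748, 0.1473, 0.2254]
tcp_rot: [129.3, 89.8, 169.5]
contact_force: [0.7, 0.4, -1.3]
finger_gap: 0.169
```

```bash
python3 -c "
from h import *
st()"
```

```text
t 8.55 tcp [474.8 147.3 225.4] jaw ang 40.18 xaxis [-3.e-03  6.e-04 -1.e+00] F [ 0.67  0.4  -1.32] gap 0.169 q [17.2 -2.2  2.1 94.5  0.1 67. ]
```

Remaining distance to the holder: (-51, +205).

Emit:
apply_moves(
  commands=[
    [[-9,36,0],[0,-0.002,0],1],
    [[-18,72,0],[0,-0.003,0],1],
    [[-27,108,0],[0,-0.003,0],1],
    [[-36,145,0],[0,-0.003,0],1],
    [[-44,178,0],[0,-0.003,0],1],
    [[-49,198,0],[0,-0.003,0],1],
    [[-51,205,0],[0,-0.003,0],1],
    [[-51,205,0],[0,-0.003,0],1],
  ],
)

```text
time: 9.22
tool_pos: [0.4229, 0.3534, 0.224]
tcp_rot: [166.0, 89.9, -153.7]
contact_force: [-0.2, -0.6, -0.6]
finger_gap: 0.175
```

```bash
python3 -c "
from h import *
st();r=cam('wrist','w7');np.savez('pics/w7.npz',**r)
r=cam('scene','s7')
c=cv2.resize(r['img'][140:290,350:500],None,fx=4,fy=4);cv2.imwrite('pics/s7c.png',cv2.cvtColor(c,cv2.COLOR_RGB2BGR))"
```

```text
t 9.22 tcp [422.9 353.4 224. ] jaw ang 40.32 xaxis [-1.7e-03 -9.0e-04 -1.0e+00] F [-0.2  -0.57 -0.6 ] gap 0.175 q [39.9  5.1  9.4 94.4  0.  89.5]
```

View pics/w7.png

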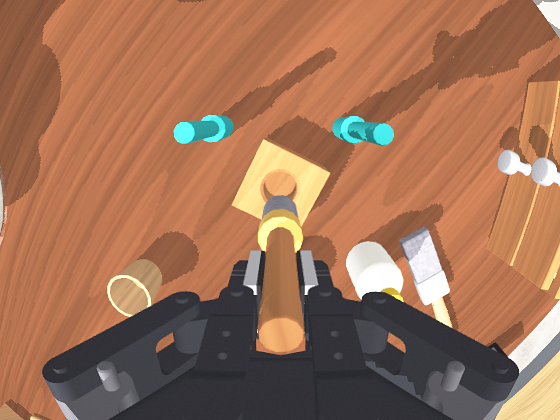

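View pics/s7c.png

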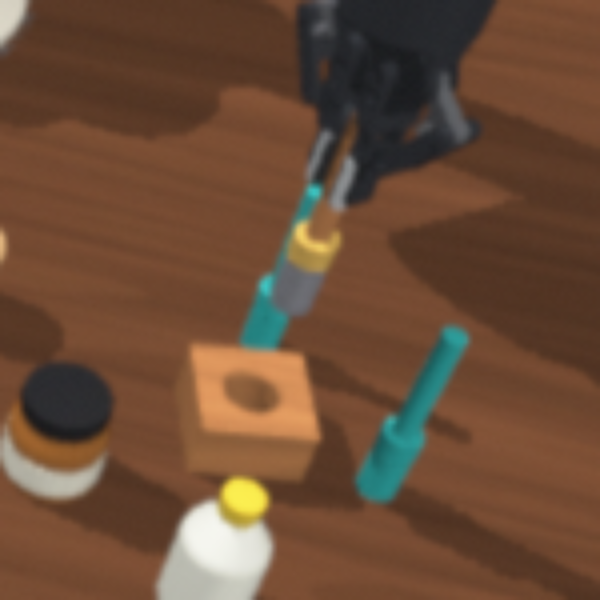

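Emit:
apply_moves(
  commands=[
    [[0.8,-0.5,-15],[0,-0.001,0],1],
    [[0.8,-0.5,-35],[0,-0.001,0],1],
    [[0.8,-0.5,-55],[0,-0.001,0],1],
    [[0.8,-0.5,-70],[0,-0.001,0],1],
    [[0.8,-0.5,-80],[0,-0.001,0],1],
    [[0.8,-0.5,-86],[0,-0.001,0],1],
    [[0.8,-0.5,-92],[0,-0.001,0],1],
    [[0.8,-0.5,-95],[0,-0.001,0],1],
  ],
)

```text
time: 9.98
tool_pos: [0.4248, 0.3507, 0.1297]
tcp_rot: [-87.8, 90.0, -47.7]
contact_force: [-0.5, -0.9, -1.6]
finger_gap: 0.17
```

```bash
python3 -c "
from h import *
st()"
```

```text
t 9.98 tcp [424.8 350.7 129.7] jaw ang 40.15 xaxis [ 4.e-04 -5.e-04 -1.e+00] F [-0.51 -0.86 -1.56] gap 0.17 q [39.6  4.3 -1.9 83.8 -0.  89.4]
```

Emit:
apply_moves(
  commands=[
    [[-1,2,-4],[0,0,0],1],
    [[-1,2,-8],[0,0,0],1],
    [[-1,2,-13],[0,0,0],1],
    [[-1,2,-18],[0,0,0],1],
    [[-1,2,-23],[0,0,0],1],
    [[-1,2,-27],[0,0,0],1],
    [[-1,2,-29],[0,0,0],1],
    [[-1,2,-29],[0,0,0],1],
  ],
)

```text
time: 10.65
tool_pos: [0.4236, 0.3525, 0.1]
tcp_rot: [-144.6, 89.9, -104.4]
contact_force: [-0.2, -0.2, -0.8]
finger_gap: 0.174
```

```bash
python3 -c "
from h import *
st();cam('wrist','w8')"
```

```text
t 10.65 tcp [423.6 352.5 100. ] jaw ang 40.16 xaxis [-3.e-04 -1.e-03 -1.e+00] F [-0.16 -0.18 -0.76] gap 0.174 q [39.8  4.6 -4.8 80.6 -0.  89.6]
```

View pics/w8.png

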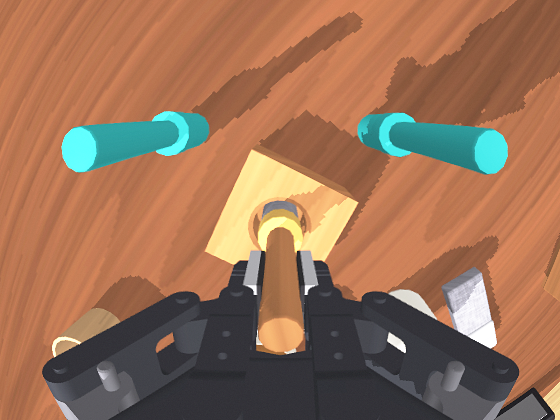

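The brush sits in the holder as before. Opening slowly to release it.

Emit:
apply_moves(
  commands=[
    [[0,0,0],[0,0,0],0.6],
    [[0,0,0],[0,0,0],0.5],
    [[0,0,0],[0,0,0],0.4],
    [[0,0,0],[0,0,0],0.2],
    [[0,0,0],[0,0,0],0],
    [[0,0,0],[0,0,0],0],
    [[0,0,0],[0,0,0],0],
    [[0,0,0],[0,0,0],0],
  ],
)

```text
time: 11.37
tool_pos: [0.4237, 0.3526, 0.1004]
tcp_rot: [-121.3, 90.0, -81.1]
contact_force: [0.3, 0.4, -0.1]
finger_gap: 0.497
```

```bash
python3 -c "
from h import *
st();cam('wrist','w9')"
```

```text
t 11.37 tcp [423.7 352.6 100.4] jaw ang 40.16 xaxis [ 1.e-04 -7.e-04 -1.e+00] F [ 0.3   0.38 -0.1 ] gap 0.497 q [39.8  4.6 -4.8 80.6 -0.  89.6]
```

View pics/w9.png

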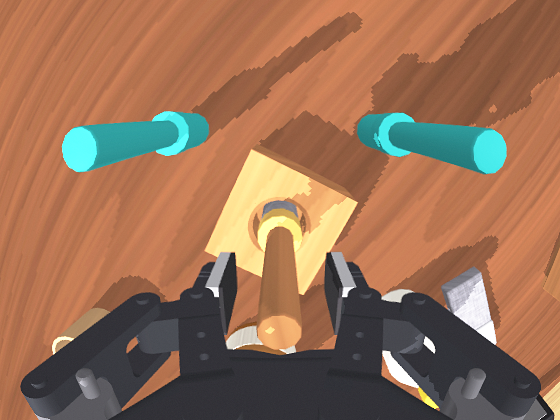

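Emit:
apply_moves(
  commands=[
    [[0,0,10],[0,0,0],0],
    [[0,0,34],[0,0,0],0],
    [[0,0,68],[0,0,0],0],
    [[0,0,102],[0,0,0],0],
    [[2,-8,126],[0,0,-0.05],0],
    [[7,-30,136],[0,0,-0.1],0],
    [[15,-64,136],[0,0,-0.15],-1],
    [[24,-101,136],[0,0,-0.2],-1],
  ],
)

```text
time: 12.08
tool_pos: [0.4479, 0.2515, 0.2381]
tcp_rot: [-14.0, 89.9, 14.7]
contact_force: [0.8, 0.7, -1.1]
finger_gap: 0.769
```

Emit:
apply_moves(
  commands=[
    [[9,-36,0],[0,0,-0.04],-1],
    [[18,-72,0],[0,0,-0.08],-1],
    [[27,-108,0],[0,0,-0.12],-1],
    [[36,-145,0],[0,0,-0.16],-1],
    [[45,-182,0],[0,0,-0.2],-1],
    [[54,-219,0],[0,0,-0.24],-1],
    [[62,-252,0],[0,0,-0.24],-1],
    [[67,-274,0],[0,0,-0.24],-1],
  ],
)

```text
time: 12.75
tool_pos: [0.5152, -0.0254, 0.239]
tcp_rot: [-23.8, 89.8, -9.0]
contact_force: [0.4, 0.3, 0.1]
finger_gap: 0.997
```

```bash
python3 - <<'E'
from h import *
st();r=cam('wrist','w10');np.savez('pics/w10.npz',**r)
c=cv2.resize(r['img'][150:300,200:350],None,fx=4,fy=4,interpolation=cv2.INTER_NEAREST);cv2.imwrite('pics/w10c.png',cv2.cvtColor(c,cv2.COLOR_RGB2BGR))
r=cam('scene','s10')
E
```

```text
t 12.75 tcp [515.2 -25.4 239. ] jaw ang 14.82 xaxis [ 2.9e-03 -5.0e-04 -1.0e+00] F [0.45 0.33 0.06] gap 0.997 q [-2.8  0.3  6.1 95.6 -0.  72.4]
```

View pics/w10.png

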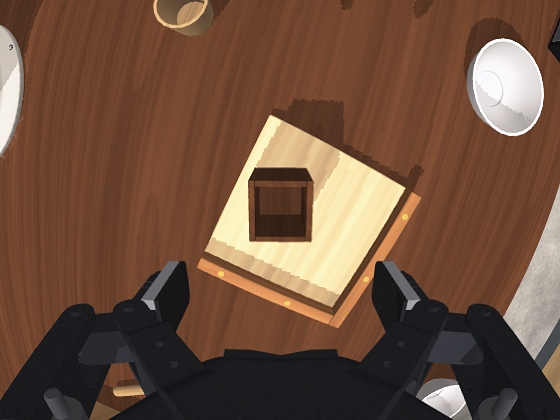

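View pics/w10c.png

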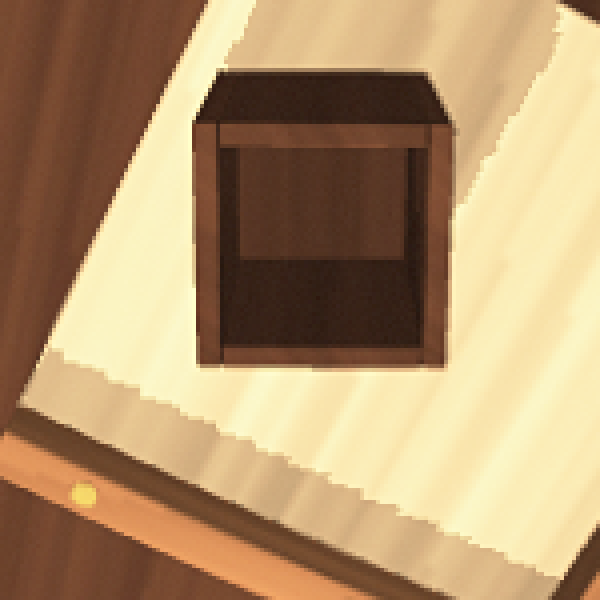

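View pics/s10.png

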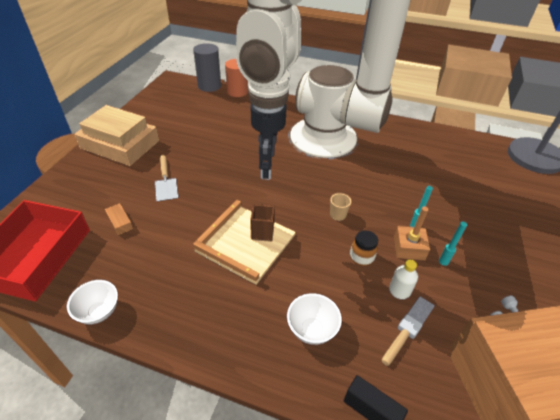

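```bash
python3 - <<'E'
from h import *
r=dict(np.load('pics/w10.npz'))
C=np.array([wray(r,200+a/4,150+b/4,.092) for a,b in [(195,122),(453,122),(447,367),(197,367)]])
print(C.round(4),C.mean(0)); 
for i in range(4): d=C[(i+1)%4]-C[i]; print(np.hypot(*d[:2]).round(4),np.degrees(np.arctan2(d[1],d[0])).round(1))
for q in [(332,308,.034),(420,196,.034),(339,327,.034),(198,262,.034),(204,257,.034),(270,115,.012)]: print(q,wray(r,*q).round(4))
E
```

```text
[[ 0.485  -0.0193  0.092 ]
 [ 0.5415 -0.0044  0.092 ]
 [ 0.5569 -0.0618  0.092 ]
 [ 0.4991 -0.077   0.092 ]] [ 0.52065897 -0.04065137  0.092     ]
0.0584 14.8
0.0594 -75.0
0.0598 -165.3
0.0594 103.7
(332, 308, 0.034) [ 0.6208 -0.1632  0.034 ]
(420, 196, 0.034) [0.6781 0.0032 0.034 ]
(339, 327, 0.034) [ 0.6401 -0.1902  0.034 ]
(198, 262, 0.034) [ 0.4454 -0.1426  0.034 ]
(204, 257, 0.034) [ 0.4515 -0.134   0.034 ]
(270, 115, 0.012) [0.4866 0.043  0.012 ]
```

Emit:
apply_moves(
  commands=[
    [[2,-6,-20],[0,0.003,0],-1],
    [[4,-12,-50],[0,0.003,0],-1],
    [[5,-15,-85],[0,0.003,0],-1],
    [[5,-15,-120],[0,0.003,0],-1],
    [[5,-15,-150],[0,0.003,0],-1],
    [[5,-15,-175],[0,0.003,0],-1],
    [[5,-15,-189],[0,0.003,0],-1],
    [[5,-15,-193],[0,0.003,0],-1],
  ],
)

```text
time: 13.52
tool_pos: [0.5188, -0.0397, 0.0434]
tcp_rot: [166.3, 89.7, -179.0]
contact_force: [-0.9, -0.7, 0.2]
finger_gap: 0.997
```

```bash
python3 - <<'E'
from h import *
st();r=cam('wrist','w11')
E
```

```text
t 13.52 tcp [518.8 -39.7  43.4] jaw ang 14.75 xaxis [-4.4e-03 -1.0e-04 -1.0e+00] F [-0.92 -0.66  0.24] gap 0.997 q [ -4.4   1.8 -14.1  74.4  -0.   70.9]
```

View pics/w11.png

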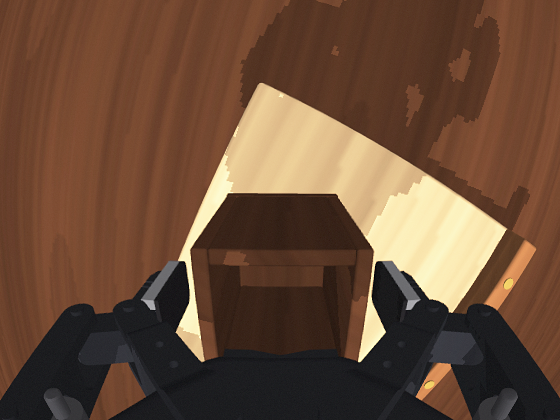

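Emit:
apply_moves(
  commands=[
    [[1,-0.5,1],[0,-0.004,0],-0.6],
    [[1,-0.5,1],[0,-0.004,0],-0.4],
    [[1,-0.5,1],[0,-0.004,0],-0.2],
    [[1,-0.5,1],[0,-0.004,0],0],
    [[1,-0.5,1],[0,-0.004,0],0.5],
    [[1,-0.5,1],[0,-0.004,0],1],
    [[1,-0.5,1],[0,-0.004,0],1],
    [[1,-0.5,1],[0,-0.004,0],1],
  ],
  squeeze=50,
)

```text
time: 14.23
tool_pos: [0.5213, -0.0403, 0.0472]
tcp_rot: [-17.8, 89.8, -3.1]
contact_force: [-0.5, 0.7, 7.0]
finger_gap: 0.696
```

```bash
python3 - <<'E'
from h import *
st();r=cam('wrist','w12')
E
```

```text
t 14.23 tcp [521.3 -40.3  47.2] jaw ang 14.75 xaxis [ 3.6e-03 -2.0e-04 -1.0e+00] F [-0.47  0.71  7.03] gap 0.696 q [ -4.4   1.6 -13.9  74.3   0.   70.8]
```

View pics/w12.png

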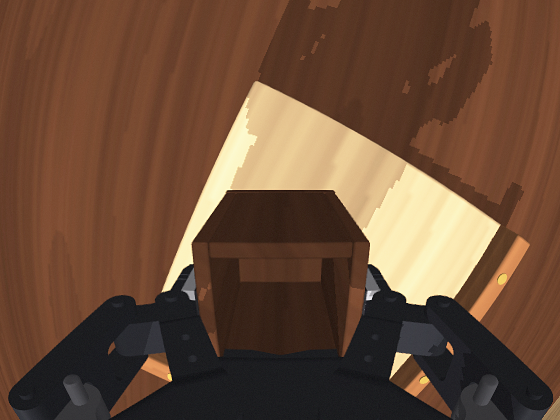

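Emit:
apply_moves(
  commands=[
    [[0,0,3],[0,0,-0.04],1],
    [[4,-5,5],[0,0,-0.1],1],
    [[10,-11,5],[0,0,-0.17],1],
    [[16,-18,5],[0,0,-0.24],1],
    [[22,-25,5],[0,0,-0.31],1],
    [[28,-32,5],[0,0,-0.38],1],
    [[34,-39,5],[0,0,-0.44],1],
    [[38,-44,5],[0,0,-0.469],1],
  ],
)

```text
time: 14.95
tool_pos: [0.56, -0.0849, 0.0526]
tcp_rot: [-15.0, 89.8, -27.3]
contact_force: [-0.5, -0.6, -2.2]
finger_gap: 0.698
```

```bash
python3 - <<'E'
from h import *
st();r=cam('wrist','w13');np.savez('pics/w13.npz',**r)
E
```

```text
t 14.95 tcp [560.  -84.9  52.6] jaw ang -12.31 xaxis [ 0.0038 -0.002  -1.    ] F [-0.51 -0.59 -2.24] gap 0.698 q [-8.6  7.3 -7.2 75.3 -0.1 93.7]
```

View pics/w13.png

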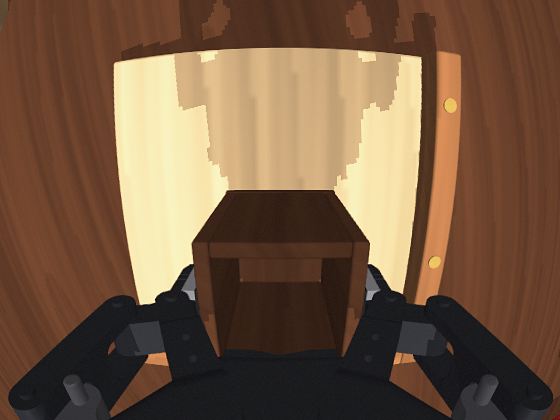

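```bash
python3 - <<'E'
from h import *
r=dict(np.load('pics/w13.npz')); im=r['img']
# inner top edge of far fence: dark->orange transition along rows
hsv=cv2.cvtColor(im,cv2.COLOR_RGB2HSV).astype(int)
L=[];O=[]
for v in range(70,290,10):
    row=im[v,395:480].astype(int); m=(row[:,0]>190)&(row[:,0]-row[:,2]>70)&(hsv[v,395:480,1]>110)
    i=np.where(m)[0]
    if len(i): L.append(wray(r,395+i[0],v,.034)); O.append(wray(r,395+i[-1]+1,v,.034))
for A in (L,O):
    A=np.array(A); k=np.polyfit(A[:,1],A[:,0],1); res=A[:,0]-np.polyval(k,A[:,1]); g=abs(res)<.002; k=np.polyfit(A[g,1],A[g,0],1)
    th=np.arctan(k[0]); n=np.array([np.cos(th),-np.sin(th)]); print('yaw',-np.degrees(th),'n.p',(A[g,:2]@n).mean(), 'tcp n.p', np.array([.560,-.0849])@n,g.sum())
E
```

```text
yaw -12.362607921422642 n.p 0.6499693133741448 tcp n.p 0.5651917484068342 22
yaw -11.994802579069587 n.p 0.6643391376307215 tcp n.p 0.5654173851327473 22
```

Emit:
apply_moves(
  commands=[
    [[4,-5,0],[0,0,0],1],
    [[11,-13,0],[0,0,0],1],
    [[19,-22,0],[0,0,0],1],
    [[27,-31,0],[0,0,0],1],
    [[34,-39,0],[0,0,0],1],
    [[38,-44,-1],[0,0,0],1],
    [[38,-44,-3],[0,0,0],1],
    [[38,-44,-4],[0,0,0],1],
  ],
)

```text
time: 15.67
tool_pos: [0.5982, -0.1296, 0.0479]
tcp_rot: [-18.5, 89.8, -30.8]
contact_force: [-0.0, 1.0, -2.2]
finger_gap: 0.694
```

```bash
python3 - <<'E'
from h import *
st();r=cam('wrist','w14')
E
```

```text
t 15.67 tcp [ 598.2 -129.6   47.9] jaw ang -12.35 xaxis [ 0.0033 -0.002  -1.    ] F [-0.    0.98 -2.25] gap 0.694 q [-12.2  13.6  -0.5  75.7  -0.1  90.2]
```

View pics/w14.png

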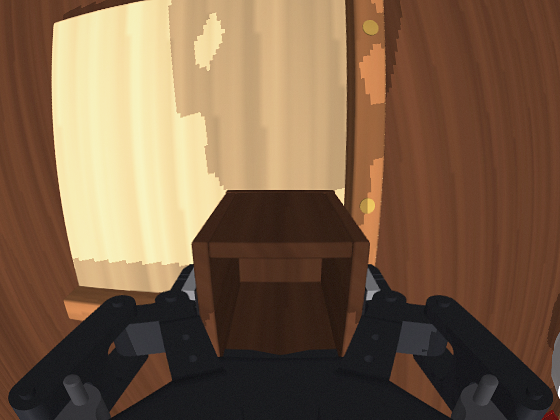

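Emit:
apply_moves(
  commands=[
    [[1,0,-1],[0,0,0],1],
    [[3,-0.6,-1.5],[0,0,0],1],
    [[5,-1,-1.5],[0,0,0],1],
    [[6.5,-1.4,-1.5],[0,0,0],1],
    [[8,-1.7,-1.5],[0,0,0],1],
    [[9,-1.9,-1.5],[0,0,0],1],
    [[10,-2.1,-1.5],[0,0,0],1],
    [[11,-2.3,-1.5],[0,0,0],1],
  ],
)

```text
time: 16.38
tool_pos: [0.6049, -0.1304, 0.0473]
tcp_rot: [-159.3, 89.8, -171.5]
contact_force: [-28.7, 5.0, 20.5]
finger_gap: 0.701
```

```bash
cat >> h.py <<'E'
def jf():
    s,R=st(); a=np.radians(-12.2); ex=np.array([np.cos(a),np.sin(a)]); ey=np.array([-ex[1],ex[0]])
    p=s['tool_pos'][:2]*1000; F=s['contact_force'][:2]
    print('jig coords p',(p@ex).round(1),(p@ey).round(1),'F on tool jig x,y',(F@ex).round(2),(F@ey).round(2),'torque',s['wrist_torque'].round(2))
E
python3 -c "
from h import *
jf()"
```

```text
t 16.38 tcp [ 604.9 -130.4   47.3] jaw ang -12.27 xaxis [-4.3e-03 -6.0e-04 -1.0e+00] F [-28.67   5.    20.54] gap 0.701 q [-12.1  14.9   1.1  76.4  -0.1  90.1]
jig coords p 618.8 0.4 F on tool jig x,y -29.08 -1.17 torque [1.04 5.82 0.47]
```

Emit:
apply_moves(
  commands=[
    [[1,-0.3,0],[0,-0.003,0],1],
    [[1,-1.5,0],[0,-0.003,0],1],
    [[0.6,-3.5,0],[0,-0.003,0],1],
    [[0.2,-5.5,0],[0,-0.003,0],1],
    [[-0.2,-7.5,0],[0,-0.003,0],1],
    [[-0.5,-9,0],[0,-0.003,0],1],
    [[-0.7,-10,0],[0,-0.003,0],1],
    [[-0.9,-11,0],[0,-0.003,0],1],
  ],
)

```text
time: 17.05
tool_pos: [0.603, -0.1386, 0.0475]
tcp_rot: [137.5, 89.7, 125.3]
contact_force: [-5.9, 17.4, 7.1]
finger_gap: 0.696
```

```bash
python3 -c "
from h import *
jf(); cam('wrist','w15'); cam('top','t15')
r=cam('scene','s15')
c=cv2.resize(r['img'][140:300,170:330],None,fx=4,fy=4);cv2.imwrite('pics/s15c.png',cv2.cvtColor(c,cv2.COLOR_RGB2BGR))"
```

```text
t 17.05 tcp [ 603.  -138.6   47.5] jaw ang -12.12 xaxis [-0.0028  0.004  -1.    ] F [-5.88 17.38  7.08] gap 0.696 q [-13.   14.9   1.   76.4   0.2  89.1]
jig coords p 618.7 -8.1 F on tool jig x,y -9.42 15.74 torque [3.73 1.13 0.32]
```

View pics/w15.png

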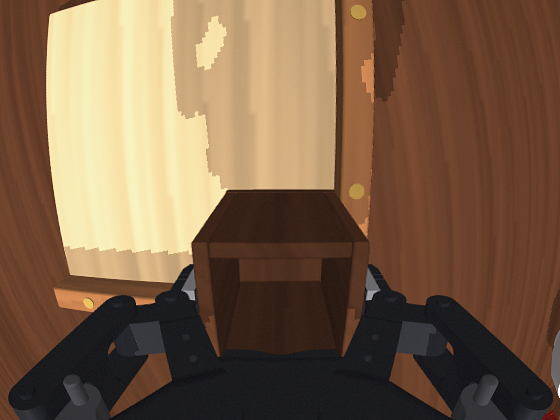

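View pics/s15c.png

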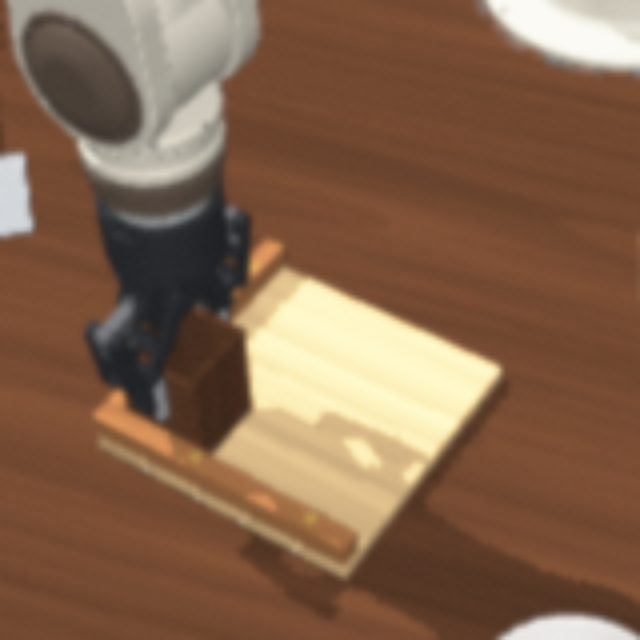

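Emit:
apply_moves(
  commands=[
    [[1,-1.5,0],[-0.003,-0.002,0],1],
    [[2,-3,0],[-0.003,-0.002,0],1],
    [[2,-3,0],[-0.003,-0.002,0],1],
    [[2,-3,0],[-0.003,-0.002,0],1],
    [[2,-3,0],[-0.003,-0.002,0],1],
    [[2,-3,0],[-0.003,-0.002,0],1],
    [[2,-3,0],[-0.003,-0.002,0],1],
    [[2,-3,0],[-0.003,-0.002,0],1],
  ],
)

```text
time: 17.87
tool_pos: [0.6031, -0.1385, 0.0475]
tcp_rot: [138.8, 89.6, 126.8]
contact_force: [-12.4, 13.8, 7.9]
finger_gap: 0.699
```

```bash
python3 - <<'E'
from h import *
jf(); env.read_camera('top'); jf()
r=cam('top','t16');P=pts(r);X,Y,Z=P[...,0],P[...,1],P[...,2]
r=cam('scene','s16');P=pts(r);X,Y,Z=P[...,0],P[...,1],P[...,2]
m=(X>.38)&(X<.46)&(Y>.3)&(Y<.39)&(Z>.06)&(Z<.2)
p=P[m]
for lo,hi in [(.07,.09),(.11,.13),(.13,.148),(.151,.17)]:
    s=(p[:,2]>lo)&(p[:,2]<hi); print(lo,s.sum(),p[s].mean(0).round(4),p[s].max(0).round(4))
r=cam('wrist','w16')
m=np.hstack([cv2.imread('pics/s16.png'),]) ; jf()
E
```

```text
t 17.87 tcp [ 603.1 -138.5   47.5] jaw ang -12.01 xaxis [-0.0045  0.006  -1.    ] F [-12.36  13.79   7.87] gap 0.699 q [-13.1  15.    1.2  76.5   0.3  88.9]
jig coords p 618.7 -8.0 F on tool jig x,y -15.0 10.87 torque [ 2.78  2.29 -0.24]
t 17.92 tcp [ 603.1 -138.5   47.5] jaw ang -12.01 xaxis [-0.0044  0.006  -1.    ] F [-11.31  13.84   7.41] gap 0.698 q [-13.1  15.    1.2  76.5   0.3  88.9]
jig coords p 618.8 -7.9 F on tool jig x,y -13.98 11.13 torque [ 2.74  2.33 -0.15]
0.07 33 [0.4288 0.3525 0.0796] [0.4329 0.3607 0.0883]
0.11 39 [0.4286 0.3527 0.12  ] [0.433  0.3619 0.129 ]
0.13 36 [0.4294 0.3521 0.1393] [0.434  0.3605 0.1473]
0.151 29 [0.4254 0.3529 0.1549] [0.4312 0.3591 0.1572]
t 18.07 tcp [ 603.1 -138.5   47.5] jaw ang -12.01 xaxis [-0.0045  0.006  -1.    ] F [-11.48  14.25   6.8 ] gap 0.7 q [-13.1  15.    1.2  76.5   0.3  88.9]
jig coords p 618.7 -8.0 F on tool jig x,y -14.23 11.5 torque [ 2.78  2.25 -0.22]
```

View pics/s16.png

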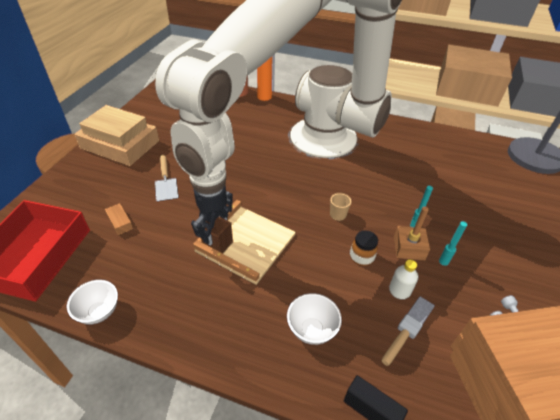

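View pics/t16.png

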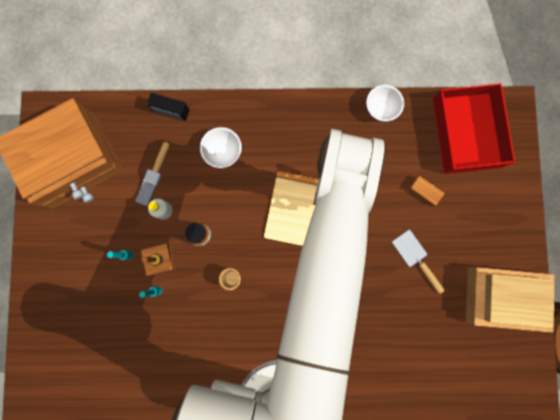

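Emit:
apply_moves(
  commands=[
    [[2,-3,0],[0,0,0],1],
    [[1.8,-4,0],[0,0,0],1],
    [[1.6,-5,0],[0,0,0],1],
    [[1.6,-5.4,0],[0,0,0],1],
    [[1.6,-5.4,0],[0,0,0],1],
    [[1.6,-5.4,0],[0,0,0],1],
    [[1.6,-5.4,0],[0,0,0],1],
    [[1.6,-5.4,0],[0,0,0],1],
  ],
  squeeze=70,
)

```text
time: 18.73
tool_pos: [0.6031, -0.1388, 0.0479]
tcp_rot: [128.0, 89.1, 116.2]
contact_force: [-12.1, 24.8, 10.0]
finger_gap: 0.697
```

```bash
python3 - <<'E'
from h import *
jf(); r=cam('wrist','w17'); np.savez('pics/w17.npz',**r); jf()
c=cv2.resize(r['img'][170:310,130:400],None,fx=2.9,fy=2.9);cv2.imwrite('pics/w17c.png',cv2.cvtColor(c,cv2.COLOR_RGB2BGR))
r=cam('scene','s17')
c=cv2.resize(r['img'][170:290,170:310],None,fx=5,fy=5);cv2.imwrite('pics/s17c.png',cv2.cvtColor(c,cv2.COLOR_RGB2BGR))
E
```

```text
t 18.73 tcp [ 603.1 -138.8   47.9] jaw ang -11.86 xaxis [-0.0073  0.0148 -0.9999] F [-12.09  24.81  10.02] gap 0.697 q [-13.3  15.3   1.6  76.9   0.7  88.6]
jig coords p 618.8 -8.3 F on tool jig x,y -17.06 21.69 torque [ 4.98  2.21 -0.84]
t 18.78 tcp [ 603.1 -138.9   47.9] jaw ang -11.86 xaxis [-0.0072  0.0148 -0.9999] F [-11.05  24.58   9.98] gap 0.696 q [-13.3  15.3   1.6  76.9   0.7  88.6]
jig coords p 618.8 -8.3 F on tool jig x,y -15.99 21.69 torque [ 5.    2.2  -0.84]
```

View pics/s17c.png

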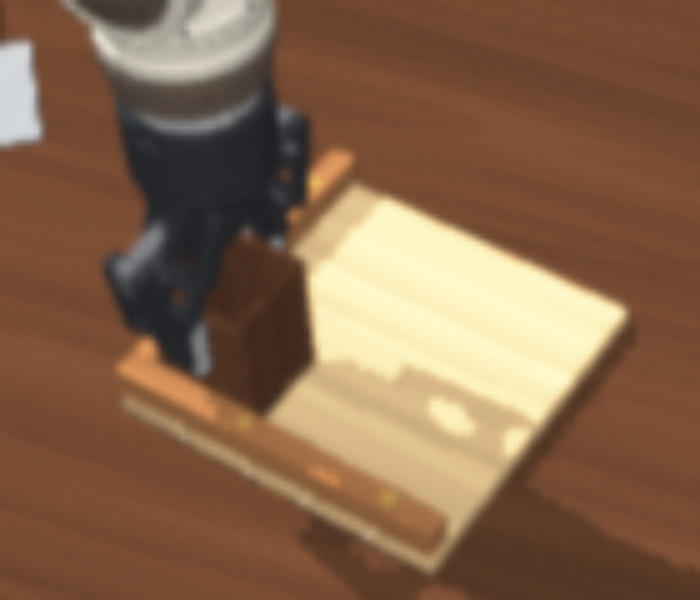

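View pics/w17c.png

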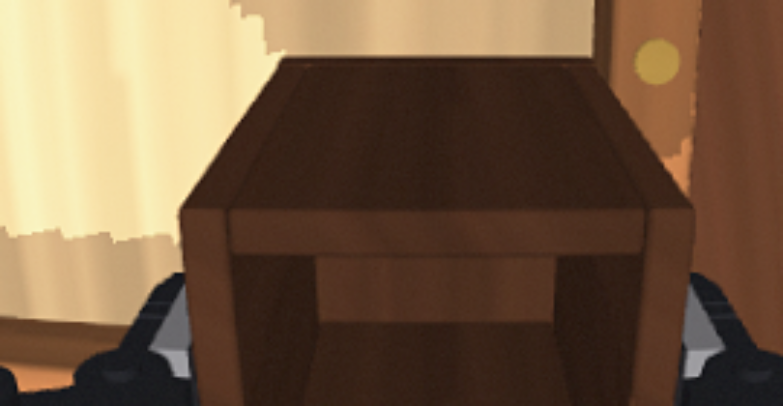

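Emit:
apply_moves(
  commands=[
    [[1.8,-3.5,0],[-0.01,-0.006,0],1],
    [[1.8,-3.5,0],[-0.01,-0.006,0],1],
    [[1.8,-3.5,0],[-0.01,-0.006,0],1],
    [[1.8,-3.5,0],[-0.01,-0.006,0],1],
    [[1.8,-3.5,0],[-0.01,-0.006,0],1],
    [[1.8,-3.5,0],[-0.01,-0.006,0],1],
    [[1.8,-3.5,0],[-0.01,-0.006,0],1],
    [[1.8,-3.5,0],[-0.01,-0.006,0],1],
  ],
)

```text
time: 19.5
tool_pos: [0.6031, -0.1387, 0.0478]
tcp_rot: [124.9, 89.3, 113.1]
contact_force: [-9.6, 17.4, 6.5]
finger_gap: 0.697
```

```bash
python3 - <<'E'
from h import *
jf(); r=cam('scene','s18')
P=pts(r);X,Y,Z=P[...,0],P[...,1],P[...,2]
hsv=cv2.cvtColor(r['img'],cv2.COLOR_RGB2HSV).astype(int)
m=(X>.55)&(X<.66)&(Y>-.2)&(Y<-.08)&(Z>.085)&(Z<.1)&(hsv[...,1]>90)&(hsv[...,2]<130)
p=P[m];print('rim z',len(p),p.mean(0).round(4),p[:,2].std().round(4))
A=np.c_[p[:,:2],np.ones(len(p))];print('slope',np.linalg.lstsq(A,p[:,2],rcond=None)[0].round(3))
jf()
E
```

```text
t 19.5 tcp [ 603.1 -138.7   47.8] jaw ang -11.77 xaxis [-0.0048  0.0112 -0.9999] F [-9.59 17.41  6.47] gap 0.697 q [-13.2  15.1   1.3  76.6   0.6  88.6]
jig coords p 618.7 -8.1 F on tool jig x,y -13.05 14.99 torque [ 3.64  2.35 -0.73]
rim z 132 [ 0.6067 -0.1186  0.0914] 0.0027
slope [-0.013 -0.012  0.098]
t 19.55 tcp [ 603.1 -138.7   47.8] jaw ang -11.77 xaxis [-0.0047  0.0112 -0.9999] F [-10.05  17.34   7.12] gap 0.691 q [-13.2  15.1   1.3  76.6   0.6  88.6]
jig coords p 618.8 -8.1 F on tool jig x,y -13.49 14.83 torque [ 3.64  2.31 -0.78]
```

```bash
python3 -c "
from h import *
print(env.finish_job()); jf()"
```

```text
the job is handed in; nothing more can be done
None
the job is handed in; nothing more can be done
```

I did the whole job and handed it in at about 19.6 s of the 67 s; no verdict was reported.

- **Brush:** I stroked the brush to about 5–10 mm above the caddy's inner floor and back up to the rim, twice. I then put it back in its holder, bristles down, and released it. The last scene picture shows it upright, with its top at the same height as at the start (about 155 mm).
- **Caddy position:** I gripped the caddy, lifted it about 5 mm, turned it about 27° square to the jig, and pushed it into the corner. It stopped where the pictures put the seat, within about 1 mm.
- **Contact with the fences:** The push is about 13 N towards the far fence and 15 N towards the side fence, with a 70 N grip set, and it held steady over the last readings. When I pushed 3 mm harder towards the side fence, the force rose about 10 N and the caddy moved only 0.3 mm, so that contact is the fence and not friction.
- **Flat and square:** The rim measured flat to about 0.02 rad. The jaws are within about 0.4° of the jig's direction, and the tool leans about 0.012 rad.
- **Bystanders:** None looks moved in the last top and scene pictures. I judged that by eye and did not measure it.

No check failed or disagreed. The two fixed cameras differ by about 3 mm, so I used their mean and confirmed it with the wrist camera.

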